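Hang the orange screwdriver on the retracting hook

ROBOT

A 6-joint arm with a two-finger parallel gripper is mounted at the origin on the work surface. World frame = base frame: x ahead of the robot, y to its left, z up, the work surface at z = 0. Lengths are in m, angles in rad, forces in N, time in s.
With the tool pointing down it reaches from about 0.4 to 0.825 m from the base axis. Payload 7 kg.
Tool frame: the origin (TCP) lies where the fingers leave the gripper's body, on its centre line; the fingertips stand 73 mm ahead of it and the grasp point (between the pads) lies 54 mm ahead of it; z points along the fingers, x is the direction in which the jaws open and shut, and the axes are right-handed (so a half turn about z gives the same grasp; the last joint's range is limited). The gripper opens to 85 mm and grips with 20 to 120 N. Pads are 22 mm wide; open, the fingers measure 114 mm over their backs; the gripper's body (76 mm by 85 mm) begins 54 mm behind the grasp point. The pads swing forward as they close: fully open they stand 13 mm farther back than shut.
Start: joints at [1.56, 0.359, 0.012, 0, -1.224, -0.288], TCP at [0.199, 0.645, 0.304] pointing down, gripper open.
Joint ranges: [-3.07, 3.07], [-1.43, 2.12], [-1.02, 1.25], [-3.03, 1.67], [-3.05, -0], [-3.03, 3.03]. Speed limits (rad/s): [2.39, 2.39, 3.01, 3.14, 3.14, 3.14].

INTERFACE

Orientations are given as a unit quaternion [x, y, z, w].
In Python, from bench import robot gives the robot as it stands.
- The arm moves only by the tool step_arm, never from a script. Its argument "motion" is a list of rows, each a list of 5 numbers: the finger opening in mm, from 0 to 85.4, then the shift along the tool's x, y, z in mm, then the turn about the tool's z in degrees. A call has exactly 10 rows; each row shifts and turns the pose as measured when the row begins, along the tool's axes as they then stand; what a row does not reach is not made up. A row lasts 1/12 s, in which the tool goes at most 41.7 mm and 7.16 degrees, less where a joint would pass 70% of its speed; a pose out of reach is approached as far as the arm can. A call is refused whole if a number of a shift passes 41.7 or a number of a turn 7.16, either way. A call with a gripper value outside its range is refused whole. The fingers move at their own pace and stop on an object; "squeeze" is the grip in N (left out, the last holds). Time passes only in rows, so rows that do not move let the fingers close, or fill a call up. It gives the time, the measured TCP pose, the force and the opening at its end, in the units of the state.
- robot.observe(): the state, without advancing time (a new reading comes with each control period).
- robot.camera(name): name is "side" or "top"; returns a dict with "image" (400x640x3 uint8, red, green, blue), "fovy" (degrees; the focal length in pixels is half the picture's height over the tangent of half this angle, whatever the lens; pixels are square), "cx", "cy" (the principal point, pixels), "R" (3x3) and "t" (3): a world point X has camera coordinates R X + t. Camera axes: x right, y down, z forward; pixel columns grow to the right and rows downward; lengths in m; the calibration is good to about 2 mm. A picture is of the moment at which its call begins. There is no depth.
- robot.hand_in(): hands the job in, once; it reports no verdict.
Trained networks look in the newest picture that a camera, given by its name, has taken for a name from the list of things; names that differ only in an ending like _2 or _b are one class to them, and where a whole thing is asked for, a point or a joint stands for the part that bears it (a point fixed in the world has none). Each returns a list of dicts, best first, with "conf" (0 to 1); they miss things now and then, are a little off and sometimes report something else, mostly with a low value. They report only what shows in the picture. A call takes as long as a camera call. They do not tell look-alikes from the thing itself.
- robot.trace(camera, label): "pixels" (400x640 bool, what is visible of it).
- robot.tip_of(camera, label): "xyz" ([x, y, z] in m, in world coordinates, good to about 4 mm: a listed point, or the origin of a listed thing).
The state is a dict: "time": time; "qpos": joint angles; "joint_vel": joint speeds; "tau": joint torques, N m; "ee_pos": TCP position; "tcp_rot": TCP orientation; "ft_force": force on the tool from outside, world axes, zero at the start; "torque": the same for the moment, N m; "opening": finger opening in m.
Only numpy, scipy, OpenCV 4.12 (cv2) and the standard library are available. Lean on these libraries where they do the work, as an engineer would, in place of code of your own. Each camera call takes 0.05 s, during which the arm holds its last target. There are 200 camera calls.

TASK

Pull the sprung red hook down by its knob, slide it along its rail so that it goes through the wire bail of the orange electric screwdriver, and let the spring lift the screwdriver out of its holder so that it hangs from the hook. Leave the other two tools standing in their holders.

Things in the scene. Friction and masses are not known exactly. Their poses are not given: they have to be found in the camera images.
- hook_seat (a point): Bottom of the throat of the red hook (8 mm wire, point on its centre line). Axes: z up, y along the rail (to the robot's left), x from hook to rail. Opening faces +y: tip 18 mm to +y, 21 mm high; shank 18 mm to -y; 46 mm free above the throat. The three tools stand in a row, 110 mm apart, right under the hook's path along y. With the hook up (point 233 mm above table) it clears them.
- knob_grip (a point): Grip point of the hook's red upright round knob, 26 mm in diameter, 50 mm tall, from 27 mm below to 23 mm above this point; straight above the hook's throat by 95 mm. Free above and around; under it a 14 mm wide steel arm runs to +x, to the trolley. Axes as hook_seat. It moves only up and down and along y (185 mm each way from the middle holder, 1 N friction, stays where left).
- hook (a joint): How far the hook is pulled down, m: 0 at its top stop, up to 0.130. A spring pulls it up: 7 N to hold it just off the stop, growing to 11 N fully down, plus 4 N per 100 mm/s of speed. Let go, it rises by itself, and lifts a hooked tool to the top stop. At about 0.086 the hook is level with the middle of the bails.
- driver: Orange electric screwdriver, 0.2 to 0.35 kg, nose down in a square black holder. Body 42 mm across, 75 mm tall; on top a bail of 6 mm wire, 38 mm free between its legs, 50 mm free from body to top bar. Origin: middle of the bar, 183 mm above table; x along the bar (square to the rail within 10 degrees), z up. The hook enters the bail moving to the rail's +y. The bit ends 36 mm down in the holder.
- engraver: Blue rotary engraver in another of the three holders (any order), with the same bail, height and origin as the screwdriver. Not to be hooked or moved.
- polisher: Green polisher with a thin white band in the remaining holder, with the same bail, height and origin as the screwdriver. Not to be hooked or moved.
Mind the look-alikes: they are no part of the job. Of the things that look like the driver, the smaller one is meant.

How it is judged:
On the way:
1. the hook is pulled down beside or into the bail while the screwdriver still stands in its holder (height (world z) of hook_seat below 0.172 m and height (world z) of driver below 0.195 m), for 0.1 s.
At the end, for the whole second after the job is handed in: The screwdriver hangs by its bail in the hook's throat (bar within 25 mm of its bottom), hook within 18 mm of its top stop, screwdriver at least 39 mm above where it stood, within 14 degrees of upright, nearly still (60 mm/s); the other two tools within 30 mm of where they stood (distance between driver and hook_seat below 0.025 m and height (world z) of hook_seat above 0.215 m and height (world z) of driver above 0.222 m and angle between driver's own z axis and vertical below 0.25 rad and linear speed of driver below 0.06 m/s and distance of each of engraver, polisher from where it was at the start of the episode below 0.03 m); the robot touches nothing.
It fails at once if the blue engraver is lifted or knocked out of place (by 30 mm or more) (distance of engraver from where it was at the start of the episode above 0.03 m).
It fails at once if the green polisher is lifted or knocked out of place (by 30 mm or more) (distance of polisher from where it was at the start of the episode above 0.03 m).
It also fails if it takes over 45 s, if anything falls off the work surface, if the arm or the gripper's body presses on something with over 40 N, if the wrist force passes 120 N, or if a joint passes its speed limit or range.

## Working session

There is one attempt and no reset: what is moved stays moved. The work goes in short steps, Python scripts to look and compute and a tool call to move; the robot and the scene stay as the last step left them, time stands still between calls to the robot, and variables do not carry over. Pictures are saved under pics/ and viewed, about 8 in all and at most 12, crops included, and the job is handed in when it is done.

Besides the shell and the picture viewer there is one more tool, called after "Request:" as name([rows], argument=value, ...), one row to a line, values as JSON. step_arm: Moves the arm, as the interface text tells. Its arguments: {"type":"object","properties":{"motion":{"type":"array"},"squeeze":{"type":"number"}},"required":["motion"]}

```bash
mkdir -p pics; python3 - <<'E'
from bench import robot
import cv2,numpy as np
s=robot.observe();print(s['time'],s['ee_pos'],s['tcp_rot'],s['opening'])
for c in("side","top"):
    d=robot.camera(c);cv2.imwrite(f"pics/{c}0.png",d["image"][:,:,::-1])
    print(c,d["fovy"],d["cx"],d["cy"],np.round(d["R"],3).tolist(),np.round(d["t"],3))
    for l in("hook_seat","knob_grip","driver","engraver","polisher"):
        print(l,[(round(r["conf"],2),np.round(r["xyz"],3).tolist()) for r in robot.tip_of(c,l)])
E
```

```text
0.0 [0.19858145 0.64476951 0.30297204] [-5.93957852e-01  8.04495753e-01 -5.37646263e-04 -6.03611346e-04] 0.08526918433776941
side 47.19638896423207 321.9514755938179 191.64835442521047 [[-0.97, -0.243, 0.006], [-0.135, 0.518, -0.845], [0.202, -0.82, -0.535]] [0.466 0.293 0.823]
hook_seat [(0.67, [0.522, -0.074, 0.232])]
knob_grip [(0.82, [0.521, -0.068, 0.329])]
driver [(0.88, [0.5, 0.046, 0.181]), (0.79, [0.362, 0.041, 0.192])]
engraver [(0.69, [0.519, -0.062, 0.188])]
polisher [(0.97, [0.537, -0.168, 0.186]), (0.37, [0.523, -0.07, 0.235])]
top 48.44483496796692 320.2789433674408 190.27672779869215 [[0.021, -1.0, -0.016], [-0.996, -0.02, -0.091], [0.091, 0.018, -0.996]] [0.015 0.501 0.969]
hook_seat []
knob_grip [(0.72, [0.524, -0.072, 0.331])]
driver [(0.7, [0.363, 0.047, 0.191]), (0.57, [0.5, 0.05, 0.187])]
engraver [(0.54, [0.517, -0.059, 0.179])]
polisher [(0.63, [0.539, -0.169, 0.186])]
```

View pics/side0.png

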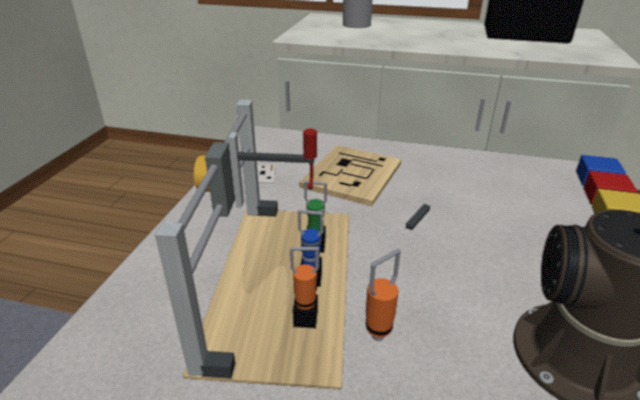

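View pics/top0.png

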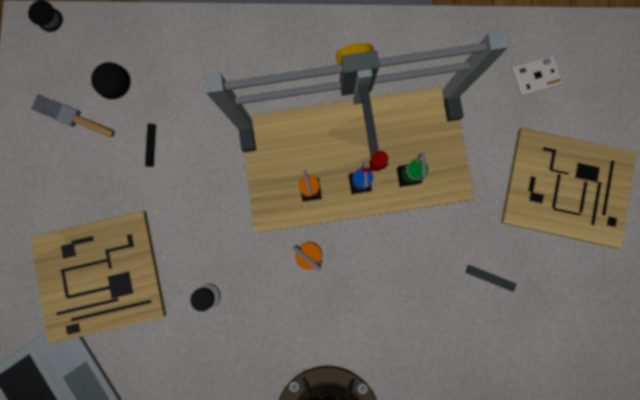

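The side view shows the hook's knob at about (310,143), the orange driver in its holder at (305,285), blue at (311,245) and green at (316,212). A larger orange look-alike stands loose at (381,300). In the top view they appear at (309,186), (362,178), (415,170) and the loose one at (308,256). The networks agree: driver (0.500, 0.048), engraver (0.518, -0.060), polisher (0.538, -0.168), so the rail's +y is about (-0.17, 0.985). The knob is at (0.522, -0.070, 0.330). I'll move toward a point above it.

Request:
step_arm([
  [85,28,-25,-16,0],
  [85,28,-25,-16,0],
  [85,28,-25,-16,0],
  [85,28,-25,-16,0],
  [85,28,-25,-16,0],
  [85,28,-25,-16,0],
  [85,28,-25,-16,0],
  [85,28,-25,-16,0],
  [85,28,-25,-16,0],
  [85,28,-25,-16,0],
])

```text
time: 1.43
ee_pos: [0.3545, 0.2995, 0.4633]
tcp_rot: [-0.597, 0.802, -0.004, -0.003]
ft_force: [1.7, 1.1, -0.5]
opening: 0.0852
```

```bash
cat > go.py <<'E'
from bench import robot
import numpy as np
from scipy.spatial.transform import Rotation as R
def go(target,yaw_dir=(0.17,-0.985)):
    s=robot.observe();r=R.from_quat(s['tcp_rot']);
    d=r.inv().apply(np.array(target)-s['ee_pos'])*1000
    v=r.inv().apply([*yaw_dir,0]); 
    print('t',s['time'],'pos',np.round(s['ee_pos'],4),'tilt',np.round(r.apply([0,0,1]),3),'F',np.round(s['ft_force'],1),'op',round(s['opening'],4),'q',np.round(s['qpos'],2))
    print('tool shift',np.round(d,1),'turn',round(np.degrees(np.arctan2(v[1],v[0])),1))
E
python3 -c "
from go import *
go([.522,-.07,.45])"
```

```text
t 1.4333 pos [0.3545 0.2995 0.4633] tilt [-0.    -0.009 -1.   ] F [ 1.7  1.1 -0.5] op 0.0852 q [ 1.13 -0.06 -0.14  0.   -1.5   0.15]
tool shift [ 305.9 -266.4   16.6] turn -26.5
```

Request:
step_arm([
  [85,31,-27,1,0],
  [85,31,-27,1,0],
  [85,31,-27,1,0],
  [85,31,-27,1,0],
  [85,31,-27,1,0],
  [85,31,-27,1,0],
  [85,31,-27,1,-5],
  [85,25,-23,1,-7],
  [85,18,-16,0,-7],
  [85,7,-8,0,-7],
])

```text
time: 2.27
ee_pos: [0.5109, -0.0273, 0.4667]
tcp_rot: [0.762, -0.648, 0.005, -0.006]
ft_force: [-0.0, 0.1, 0.6]
opening: 0.085
```

```bash
python3 - <<'E'
from go import *
import cv2
go([.522,-.07,.45])
for c in("side","top"):
    d=robot.camera(c);cv2.imwrite(f"pics/{c}1.png",d["image"][:,:,::-1])
    for l in("hook_seat","knob_grip","driver","engraver","polisher"):
        print(c,l,[(round(r["conf"],2),np.round(r["xyz"],3).tolist()) for r in robot.tip_of(c,l)])
E
```

```text
t 2.2667 pos [ 0.5109 -0.0273  0.4667] tilt [ 0.015  0.004 -1.   ] F [-0.   0.1  0.6] op 0.085 q [ 0.33  0.01 -0.06  0.   -1.48  1.4 ]
tool shift [43.9 -3.8 16.7] turn -0.5
side hook_seat [(0.86, [0.522, -0.072, 0.233])]
side knob_grip [(0.95, [0.521, -0.068, 0.328])]
side driver [(0.8, [0.502, 0.045, 0.185]), (0.55, [0.363, 0.042, 0.192])]
side engraver [(0.64, [0.518, -0.059, 0.185])]
side polisher [(0.74, [0.539, -0.169, 0.184])]
top hook_seat []
top knob_grip []
top driver [(0.91, [0.503, 0.048, 0.186])]
top engraver []
top polisher [(0.75, [0.537, -0.172, 0.185])]
```

Request:
step_arm([
  [85,22,-2,3,0],
  [85,18,-1,3,0],
  [85,4,-1,4,0],
  [85,1,0,10,0],
  [85,0,0,15,0],
  [85,0,0,15,0],
  [85,0,0,15,0],
  [85,0,0,10,0],
  [85,0,0,5,0],
  [85,0,0,0,0],
], squeeze=50)

```text
time: 3.7
ee_pos: [0.5217, -0.0649, 0.3816]
tcp_rot: [0.761, -0.648, 0.005, -0.008]
ft_force: [0.3, -0.1, -0.1]
opening: 0.0849
```

```bash
python3 - <<'E'
from go import *
go([.522,-.07,.383])
E
```

```text
t 3.7 pos [ 0.5217 -0.0649  0.3816] tilt [ 0.018  0.006 -1.   ] F [ 0.3 -0.1 -0.1] op 0.0849 q [ 0.25  0.06 -0.2  -0.   -1.3   1.48]
tool shift [ 5.1  0.5 -1.5] turn -0.6
```

Request:
step_arm([
  [85,4,0,0,-0.5],
  [26,1,0,0,0],
  [15,0,0,0,0],
  [15,0,0,0,0],
  [15,0,0,0,0],
  [15,0,0,0,0],
  [15,0,0,0,0],
  [15,0,0,0,0],
  [15,0,0,0,0],
  [15,0,0,0,0],
], squeeze=60)

```text
time: 4.53
ee_pos: [0.5236, -0.07, 0.3845]
tcp_rot: [0.765, -0.644, 0.006, -0.009]
ft_force: [0.2, 0.0, -0.9]
opening: 0.0245
```

```bash
python3 - <<'E'
from go import *
# seat s target: midway engraver/driver, hook seat xy line; u = rail +y
u=np.array([-.17,.985,0]);u/=np.linalg.norm(u)
e=np.array([.518,-.060,0]);d=np.array([.502,.047,0]);k=np.array([.522,-.070,0]);p=np.array([.538,-.17,0])
print('s',[(round((q-k)@u,4)) for q in(p,e,d)], np.degrees(np.arctan2(*(d-p)[:2]*[-1,1])))
s=robot.observe();go(s['ee_pos']+u*.065)
E
```

```text
s [np.float64(-0.1013), np.float64(0.0105), np.float64(0.1187)] 9.419500258216257
t 4.5333 pos [ 0.5236 -0.07    0.3845] tilt [ 0.022  0.006 -1.   ] F [ 0.2  0.  -0.9] op 0.0245 q [ 0.24  0.06 -0.19 -0.   -1.3   1.5 ]
tool shift [-65.    0.    0.2] turn -0.0
```

Request:
step_arm([
  [15,-8,0,0,0],
  [15,-12,0,0,0],
  [15,-12,0,0,0],
  [15,-12,0,0,0],
  [15,-12,0,0,0],
  [15,-8,0,0,0],
  [15,-2,0,0,0],
  [15,0,0,0,0],
  [15,0,0,0,0],
  [15,0,0,0,0],
])

```text
time: 5.37
ee_pos: [0.5114, 0.001, 0.3845]
tcp_rot: [0.765, -0.644, 0.007, -0.009]
ft_force: [0.4, -0.3, -0.6]
opening: 0.0246
```

```bash
python3 - <<'E'
from go import *
u=np.array([-.17,.985,0]);u/=np.linalg.norm(u)
go(np.array([.5236,-.07,.3845])+u*.065-[0,0,.088])
import cv2
d=robot.camera("side")
for l in("hook_seat","knob_grip"):print(l,[(round(r["conf"],2),np.round(r["xyz"],3).tolist()) for r in robot.tip_of("side",l)])
cv2.imwrite("pics/side2.png",cv2.resize(d["image"][60:360,180:460,::-1],None,fx=2,fy=2))
E
```

```text
t 5.3667 pos [0.5114 0.001  0.3845] tilt [ 0.023  0.005 -1.   ] F [ 0.4 -0.3 -0.6] op 0.0246 q [ 0.39  0.03 -0.22  0.   -1.3   1.35]
tool shift [ 7.2  2.1 88. ] turn 0.0
hook_seat [(0.87, [0.511, -0.0, 0.234])]
knob_grip [(0.69, [0.508, 0.001, 0.325])]
```

View pics/side2.png

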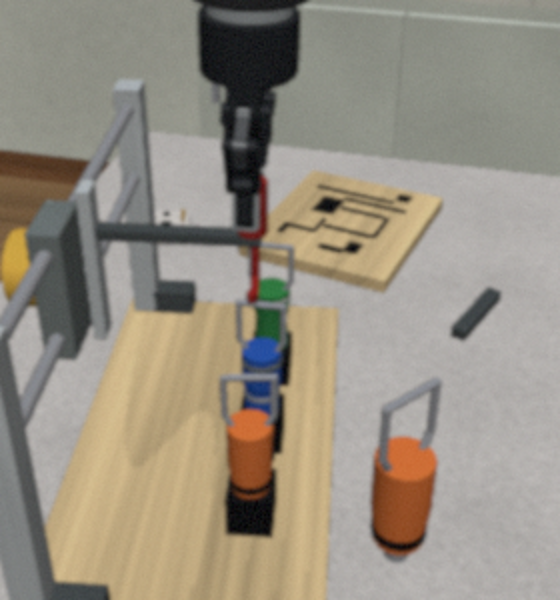

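The knob at crop (245,215) is in the grip and has moved with the gripper. The hook now stands between the blue and orange bails, so I'll pull it down.

Request:
step_arm([
  [15,4,0,4,0],
  [15,2,0.2,9,0],
  [15,0,0.3,11,0],
  [15,0,0.3,11,0],
  [15,0,0.3,11,0],
  [15,0,0.3,11,0],
  [15,0,0.3,11,0],
  [15,0,0.2,10,0],
  [15,0,0,6,0],
  [15,0,0,0,0],
])

```text
time: 6.35
ee_pos: [0.513, -0.0124, 0.3141]
tcp_rot: [0.764, -0.645, 0.013, -0.013]
ft_force: [-0.9, 1.1, 7.9]
opening: 0.0247
```

```bash
python3 - <<'E'
from go import *
u=np.array([-.17,.985,0]);u/=np.linalg.norm(u)
go(np.array([.5236,-.07,.3845])+u*.117-[0,0,.088])
import cv2
for c in("side","top"):
    d=robot.camera(c)
    for l in("hook_seat","driver","engraver"):print(l,[(round(r["conf"],2),np.round(r["xyz"],3).tolist()) for r in robot.tip_of(c,l)])
    if c=="side":cv2.imwrite("pics/side3.png",cv2.resize(d["image"][130:340,230:420,::-1],None,fx=2.8,fy=2.8))
E
```

```text
t 6.35 pos [ 0.513  -0.0124  0.3141] tilt [ 0.037  0.002 -0.999] F [-0.9  1.1  7.9] op 0.0247 q [ 0.37  0.06 -0.35  0.01 -1.12  1.37]
tool shift [-58.5   0.1  17.4] turn -0.1
hook_seat [(0.56, [0.511, -0.012, 0.162])]
driver [(0.83, [0.363, 0.042, 0.194]), (0.64, [0.501, 0.047, 0.183])]
engraver [(0.56, [0.519, -0.061, 0.187])]
hook_seat []
driver [(0.78, [0.36, 0.048, 0.189])]
engraver []
```

View pics/side3.png

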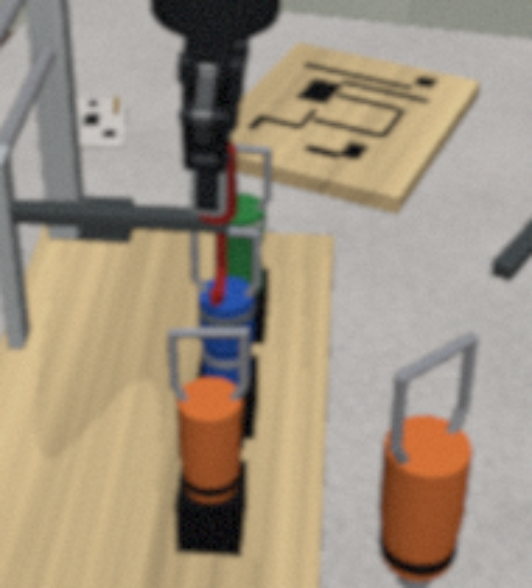

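The hook is down about 70 mm, beside the orange bail and in line with it laterally (seat line x 0.502 against bail x 0.501). It has about 17 mm more to go.

Request:
step_arm([
  [15,0,0,6,0],
  [15,0,0,8,0],
  [15,0,0,6,0],
  [15,0,0,3,0],
  [15,0,0,1,0],
  [15,0,0,1,0],
  [15,0,0,1,0],
  [15,0,0,1,0],
  [15,0,0,1,0],
  [15,0,0,1,0],
])

```text
time: 7.58
ee_pos: [0.5138, -0.0179, 0.2984]
tcp_rot: [0.763, -0.646, 0.017, -0.015]
ft_force: [-4.6, 0.6, 9.5]
opening: 0.0247
```

```bash
python3 - <<'E'
from go import *
u=np.array([-.17,.985,0]);u/=np.linalg.norm(u)
go(np.array([.5236,-.07,.3845])+u*.117-[0,0,.088])
E
```

```text
t 7.5833 pos [ 0.5138 -0.0179  0.2984] tilt [ 0.045  0.001 -0.999] F [-4.6  0.6  9.5] op 0.0247 q [ 0.36  0.07 -0.38  0.02 -1.08  1.37]
tool shift [-64.   -0.5   1.5] turn -0.2
```

Request:
step_arm([
  [15,-6,0,1,0],
  [15,-8,0,1,0],
  [15,-8,0,1,0],
  [15,-8,0,1,0],
  [15,-8,0,1,0],
  [15,-4,0,1,0],
  [15,0,0,1,0],
  [15,0,0,1,0],
  [15,0,0,1,0],
  [15,0,0,1,0],
])

```text
time: 8.42
ee_pos: [0.5072, 0.018, 0.3009]
tcp_rot: [0.762, -0.647, 0.021, -0.017]
ft_force: [-5.2, -0.1, 9.3]
opening: 0.0246
```

```bash
python3 - <<'E'
from go import *
u=np.array([-.17,.985,0]);u/=np.linalg.norm(u)
go(np.array([.5236,-.07,.3845])+u*.117-[0,0,.088])
E
```

```text
t 8.4167 pos [0.5072 0.018  0.3009] tilt [ 0.054 -0.002 -0.999] F [-5.2 -0.1  9.3] op 0.0246 q [ 0.44  0.06 -0.4   0.03 -1.07  1.28]
tool shift [-27.5  -0.8   4.2] turn -0.5
```

Request:
step_arm([
  [15,-4,0,3,0],
  [15,-6,0,2,0],
  [15,-7,0,2,0],
  [15,-7,0,1.5,0],
  [15,-4,0,1.5,0],
  [15,0,0,1.5,0],
  [15,0,0,1.5,0],
  [15,0,0,1.5,0],
  [15,0,0,1.5,0],
  [15,0,0,1.5,0],
])

```text
time: 9.25
ee_pos: [0.5029, 0.0407, 0.2953]
tcp_rot: [0.761, -0.648, 0.024, -0.019]
ft_force: [-5.2, 0.5, 8.5]
opening: 0.0246
```

```bash
python3 - <<'E'
from go import *
u=np.array([-.17,.985,0]);u/=np.linalg.norm(u)
go(np.array([.5236,-.07,.3845])+u*.117-[0,0,.088])
import cv2
for c in("side","top"):
    d=robot.camera(c)
    for l in("hook_seat","knob_grip","driver","engraver"):print(c,l,[(round(r["conf"],2),np.round(r["xyz"],3).tolist()) for r in robot.tip_of(c,l)])
    if c=="side":cv2.imwrite("pics/side4.png",cv2.resize(d["image"][170:330,250:400,::-1],None,fx=3.7,fy=3.7))
E
```

```text
t 9.25 pos [0.5029 0.0407 0.2953] tilt [ 0.062 -0.002 -0.998] F [-5.2  0.5  8.5] op 0.0246 q [ 0.49  0.05 -0.42  0.04 -1.05  1.22]
tool shift [-4.4 -1.6 -1.2] turn -0.6
side hook_seat [(0.6, [0.5, 0.038, 0.144])]
side knob_grip [(0.57, [0.502, 0.039, 0.242])]
side driver [(0.82, [0.503, 0.049, 0.183]), (0.67, [0.365, 0.043, 0.191])]
side engraver [(0.78, [0.519, -0.059, 0.182])]
top hook_seat []
top knob_grip [(0.2, [0.519, -0.055, 0.18])]
top driver [(0.63, [0.363, 0.05, 0.192])]
top engraver [(0.71, [0.518, -0.058, 0.181])]
```

View pics/side4.png

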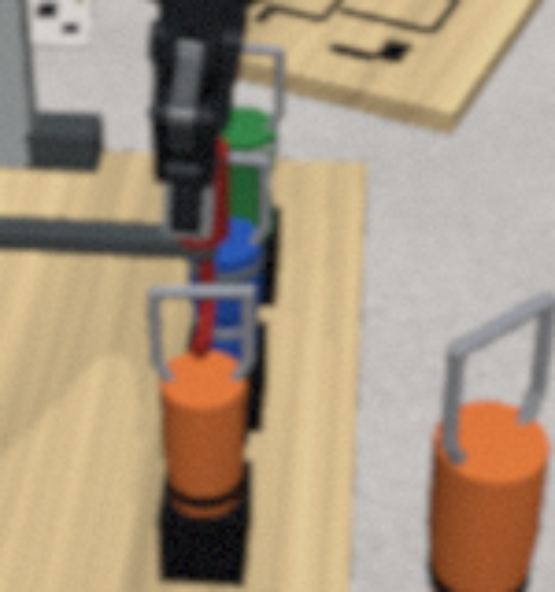

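The hook at crop (205,310) is entering the bail midway between its legs, and the screwdriver is undisturbed. The seat is still about 7 mm short of the bar, so I'll move on a bit more.

Request:
step_arm([
  [15,-4,0,1,0],
  [15,-5,0,1,0],
  [15,-2,0,1,0],
  [15,0,0,0,0],
  [15,0,0,-3,0],
  [15,0,0,-6,0],
  [15,0,0,-6,0],
  [15,0,0,-6,0],
  [15,0,0,-4,0],
  [15,0,0,0,0],
])

```text
time: 10.58
ee_pos: [0.5012, 0.0484, 0.3284]
tcp_rot: [0.761, -0.648, 0.027, -0.023]
ft_force: [-4.0, 0.7, 6.5]
opening: 0.0245
```

```bash
python3 - <<'E'
from go import *
u=np.array([-.17,.985,0]);u/=np.linalg.norm(u)
go(np.array([.5236,-.07,.3845])+u*.119)
import cv2
for c in("side",):
    d=robot.camera(c)
    for l in("hook_seat","knob_grip","driver","engraver"):print(c,l,[(round(r["conf"],2),np.round(r["xyz"],3).tolist()) for r in robot.tip_of(c,l)])
    if c=="side":cv2.imwrite("pics/side5.png",cv2.resize(d["image"][170:330,250:400,::-1],None,fx=3.7,fy=3.7))
E
```

```text
t 10.5833 pos [0.5012 0.0484 0.3284] tilt [ 0.071  0.001 -0.998] F [-4.   0.7  6.5] op 0.0245 q [ 0.51  0.02 -0.38  0.04 -1.11  1.21]
tool shift [  2.   -5.9 -55.8] turn -0.6
side hook_seat [(0.84, [0.501, 0.047, 0.178])]
side knob_grip [(0.96, [0.501, 0.05, 0.273])]
side driver [(0.83, [0.364, 0.043, 0.191]), (0.57, [0.5, 0.049, 0.186])]
side engraver [(0.57, [0.522, -0.06, 0.183])]
```

View pics/side5.png

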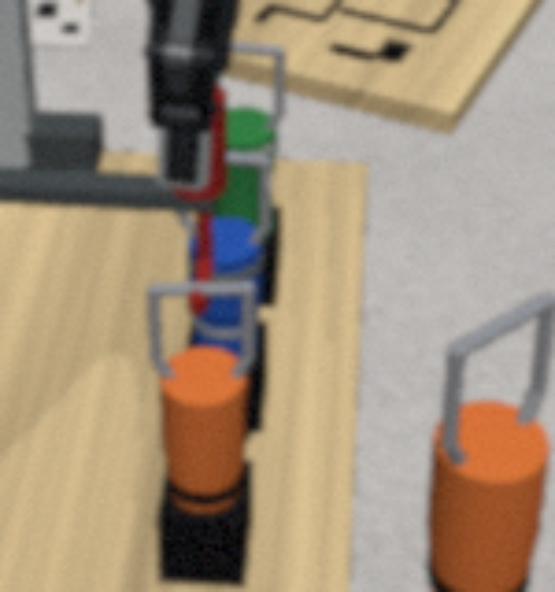

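Request:
step_arm([
  [15,0,-0.5,-5,0],
  [15,0,-0.5,-6,0],
  [15,0,-0.5,-6,0],
  [15,0,-0.5,-6,0],
  [15,0,-0.5,-6,0],
  [15,0,-0.5,-6,0],
  [15,0,-0.5,-6,0],
  [15,0,-0.5,-5,0],
  [15,0,-0.5,-4,0],
  [15,0,0,0,0],
])

```text
time: 11.67
ee_pos: [0.5013, 0.0473, 0.3842]
tcp_rot: [0.759, -0.65, 0.026, -0.023]
ft_force: [-1.2, 0.7, 0.3]
opening: 0.0246
```

```bash
python3 - <<'E'
from go import *
u=np.array([-.17,.985,0]);u/=np.linalg.norm(u)
go(np.array([.5236,-.07,.3845])+u*.119)
import cv2
for c in("side",):
    d=robot.camera(c)
    for l in("hook_seat","knob_grip","driver","engraver"):print(c,l,[(round(r["conf"],2),np.round(r["xyz"],3).tolist()) for r in robot.tip_of(c,l)])
E
```

```text
t 11.6667 pos [0.5013 0.0473 0.3842] tilt [ 0.069  0.002 -0.998] F [-1.2  0.7  0.3] op 0.0246 q [ 0.51 -0.01 -0.28  0.03 -1.24  1.21]
tool shift [ 0.4 -2.  -0.2] turn -0.9
side hook_seat [(0.63, [0.502, 0.045, 0.231])]
side knob_grip [(0.91, [0.5, 0.047, 0.327])]
side driver [(0.82, [0.362, 0.043, 0.192]), (0.66, [0.501, 0.045, 0.24])]
side engraver [(0.72, [0.516, -0.062, 0.186]), (0.61, [0.502, 0.046, 0.327])]
```

The driver now hangs at z 0.240. I'll release the knob and retreat upward.

Request:
step_arm([
  [40,0,0,0,0],
  [85,0,0,0,0],
  [85,0,0,0,0],
  [85,0,0,0,0],
  [85,0,0,0,0],
  [85,0,0,-8,0],
  [85,0,0,-15,0],
  [85,0,0,-25,0],
  [85,0,0,-30,0],
  [85,0,0,-30,0],
])

```text
time: 12.75
ee_pos: [0.4928, 0.047, 0.4887]
tcp_rot: [0.76, -0.649, 0.023, -0.017]
ft_force: [0.6, 0.8, 0.3]
opening: 0.0848
```

Request:
step_arm([
  [85,0,0,-10,0],
  [85,0,0,0,0],
  [85,0,0,0,0],
  [85,0,0,0,0],
  [85,0,0,0,0],
  [85,0,0,0,0],
  [85,0,0,0,0],
  [85,0,0,0,0],
  [85,0,0,0,0],
  [85,0,0,0,0],
])

```text
time: 13.58
ee_pos: [0.4923, 0.0466, 0.5035]
tcp_rot: [0.76, -0.649, 0.025, -0.019]
ft_force: [0.4, -0.2, -0.4]
opening: 0.0855
```

```bash
python3 - <<'E'
from go import *
go([.5,.05,.5])
import cv2
for c in("side","top")*2:
    d=robot.camera(c)
    for l in("hook_seat","knob_grip","driver","engraver","polisher"):print(c,l,[(round(r["conf"],2),np.round(r["xyz"],3).tolist()) for r in robot.tip_of(c,l)])
    if c=="side":cv2.imwrite("pics/side6.png",cv2.resize(d["image"][60:340,200:420,::-1],None,fx=2.1,fy=2.1))
E
```

```text
t 13.5833 pos [0.4923 0.0466 0.5035] tilt [ 0.062 -0.004 -0.998] F [ 0.4 -0.2 -0.4] op 0.0855 q [ 0.51 -0.05 -0.05  0.03 -1.51  1.21]
tool shift [-2.2 -8.   3.9] turn -0.7
side hook_seat [(0.97, [0.5, 0.046, 0.236])]
side knob_grip []
side driver [(0.88, [0.502, 0.045, 0.24])]
side engraver [(0.94, [0.517, -0.061, 0.183])]
side polisher [(0.9, [0.539, -0.171, 0.186])]
top hook_seat []
top knob_grip []
top driver [(0.71, [0.363, 0.047, 0.191]), (0.6, [0.498, 0.047, 0.246])]
top engraver [(0.72, [0.517, -0.059, 0.176])]
top polisher [(0.88, [0.539, -0.17, 0.184])]
side hook_seat []
side knob_grip [(0.68, [0.5, 0.045, 0.328])]
side driver [(0.71, [0.363, 0.045, 0.193]), (0.65, [0.503, 0.048, 0.24])]
side engraver [(0.65, [0.521, -0.061, 0.184])]
side polisher [(0.9, [0.538, -0.171, 0.184])]
top hook_seat []
top knob_grip []
top driver [(0.85, [0.363, 0.045, 0.191]), (0.48, [0.499, 0.045, 0.243])]
top engraver [(0.56, [0.518, -0.056, 0.178]), (0.25, [0.538, -0.168, 0.183])]
top polisher [(0.73, [0.541, -0.168, 0.184])]
```

View pics/side6.png

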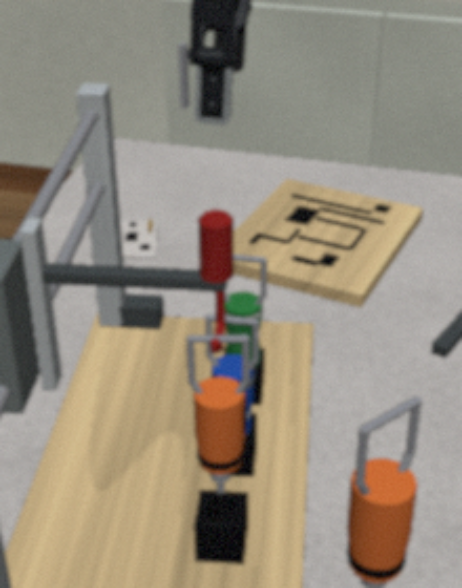

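The screwdriver hangs upright from the hook at crop (220,420), with its bit clear above the holder at (222,525). The gripper is well away at the top. I'll let any swing die out, check, and hand in.

Request:
step_arm([
  [85,0,0,0,0],
  [85,0,0,0,0],
  [85,0,0,0,0],
  [85,0,0,0,0],
  [85,0,0,0,0],
  [85,0,0,0,0],
  [85,0,0,0,0],
  [85,0,0,0,0],
  [85,0,0,0,0],
  [85,0,0,0,0],
])

```text
time: 15.62
ee_pos: [0.4923, 0.0466, 0.5038]
tcp_rot: [0.76, -0.649, 0.025, -0.019]
ft_force: [-0.8, 0.7, 0.6]
opening: 0.0849
```

Request:
step_arm([
  [85,0,0,0,0],
  [85,0,0,0,0],
  [85,0,0,0,0],
  [85,0,0,0,0],
  [85,0,0,0,0],
  [85,0,0,0,0],
  [85,0,0,0,0],
  [85,0,0,0,0],
  [85,0,0,0,0],
  [85,0,0,0,0],
])

```text
time: 16.45
ee_pos: [0.4923, 0.0465, 0.5039]
tcp_rot: [0.76, -0.649, 0.025, -0.019]
ft_force: [0.6, 0.1, 0.2]
opening: 0.085
```

```bash
python3 - <<'E'
from go import *
import cv2
prev=None
for i in range(4):
    g=robot.camera("side")["image"][170:340,270:340].astype(int)
    if prev is not None: print('diff',np.abs(g-prev).mean().round(2),np.abs(g-prev).max())
    prev=g
print([(round(r["conf"],2),np.round(r["xyz"],3).tolist()) for r in robot.tip_of("side","driver")])
go([.5,.05,.5]);print(robot.hand_in())
E
```

```text
diff 2.71 26
diff 2.67 26
diff 2.69 27
[(0.74, [0.364, 0.044, 0.189])]
t 16.7 pos [0.4923 0.0466 0.5039] tilt [ 0.063 -0.003 -0.998] F [-0.1  0.4 -0.4] op 0.085 q [ 0.51 -0.05 -0.05  0.03 -1.51  1.21]
tool shift [-2.2 -7.9  4.3] turn -0.7
the job is handed in; nothing more can be done
None
```

The orange screwdriver (the smaller one, in the holder) now hangs by its bail from the red hook, and I handed the job in at about 16.7 s. I gripped the knob, slid the hook past the blue engraver while it was up, pulled it down about 86 mm between the two bails and slid it into the bail. I kept hold of the knob while the spring lifted the screwdriver, then let go.

**Checks after release:**
- **Screwdriver:** the bar was at z ≈ 0.240 m, about 57 mm above where it stood. The hook seat read 0.236 m, directly under it. In the picture it looked upright, with its bit clear of the holder.
- **Other tools:** the engraver and polisher were within about 5 mm of their starting positions, which is the measuring noise.
- **Robot:** the gripper was open, well above the knob, and the wrist read about zero force.
- **Stillness:** three successive pictures just before handing in differed by the same small amount, which looks like camera noise rather than swinging.

**Disagreements:** in the very last look the network reported only the larger loose look-alike and missed the hanging screwdriver. All four looks about 3 s earlier had found it hanging. In the tool's own frame the gripper had also tilted about 4° while pulling, with no visible effect.

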